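# Change over the pallets in a two-lane dovetail station

### The arm

A 6-joint arm with a two-finger parallel gripper is mounted at the origin on a cart in front of the work surface, level with it; the furniture and walls round the work are solid. World frame = base frame: x ahead of the robot, y to its left, z up, the work surface at z = 0. Lengths are in m, angles in degrees, forces in N, time in s.
With the tool pointing down it reaches from about 0.325 to 0.85 m from the base axis. Payload 4.4 kg.
Tool frame: the origin (TCP) lies at the very end of the fingers, on their centre line; the grasp point (between the pads) lies 19 mm behind it; z points along the fingers, x is the direction in which the jaws open and shut, and the axes are right-handed (so a half turn about z gives the same grasp; the last joint's range is limited). The gripper opens to 94 mm and grips with 3 to 60 N. Pads are 16 mm wide; open, the fingers measure 119 mm over their backs; the gripper's body (75 mm by 177 mm) begins 78 mm behind the grasp point.
Start: joints at [66.549, 11.837, 88.321, -0, 79.842, -8.623], TCP at [0.147, 0.556, 0.205] pointing down, gripper open.
Joint ranges: [-156.59, 156.59], [-49.26, 127.26], [12.9, 141.05], [-63.56, 243.56], [4.71, 150.69], [-161.64, 161.64]. Speed limits (degrees/s): [159.86, 159.86, 180, 180, 180, 180].

### API

Orientations are given as a 3x3 rotation matrix whose columns are the frame's x, y, z axes.
In Python, from workcell import env gives the robot as it stands.
- The arm moves only by the tool send_rows, never from a script. Its argument "plan" is a list of rows, each a list of 7 numbers: the opening, from 0 (shut) to 1 (fully open), then the shift along the tool's x, y, z as a fraction of full scale, then the turn, a rotation vector about the tool's x, y, z as a fraction of full scale. In form: [[gripper, x, y, z, ax, ay, az], ...]. A call has 1 to 5 rows; each row shifts and turns the commanded pose from where the row before left it, along the tool's axes as they then stand; what a row does not reach is not made up. Full scale, the value 1, is 0.025 m for a shift and 4 degrees for a turn. A row lasts 1/12 s, in which the tool goes at most 41.7 mm and 7.16 degrees, less where a joint would pass 70% of its speed; a pose out of reach is approached as far as the arm can. A call with a number of a shift or a turn outside -1 to 1 is refused whole. A call with a gripper value outside its range is refused whole. The fingers move at their own pace and stop on an object; the grip force is fixed at half the most. Time passes only in rows, so rows that do not move let the fingers close. It gives the time, the measured TCP pose, the force and the opening at its end, in the units of the state.
- env.get_state(): the state, without advancing time (a new reading comes with each control period).
- env.snapshot(name): name is "side" or "top"; returns a dict with "image" (400x640x3 uint8, red, green, blue), "camera_matrix" (3x3 intrinsics, pixels), "rvec" (rotation vector, rad) and "tvec" (3), from world to camera coordinates, as OpenCV has them. Camera axes: x right, y down, z forward; pixel columns grow to the right and rows downward; lengths in m; the calibration is good to about 2 mm. A picture is of the moment at which its call begins. There is no depth.
- env.close_job(): hands the job in, once; it reports no verdict.
The state is a dict: "t": time; "joint_positions": joint angles; "joint_velocities": joint speeds; "joint_efforts": joint torques, N m; "eef_pos": TCP position; "tool_rot": TCP orientation; "force": force on the tool from outside, world axes, zero at the start; "torque": the same for the moment, N m; "width": finger opening in m.
Only numpy, scipy, OpenCV 4.12 (cv2) and the standard library are available. Lean on these libraries where they do the work, as an engineer would, in place of code of your own. Each camera call takes 0.05 s, during which the arm holds its last target.

### The job

The pallet carrying the ball bearing is locked in its dovetail lane: press its blue catch pad and, with the catch held down, draw that pallet back until it meets the low stop bar at the mouth of its lane. Then slide the pallet carrying the black oil seal fully home along its own lane until its catch clicks in and locks it. Leave the loose bearing, the cup and the spanner beside the station where they are.

Things in the scene. Friction and masses are not known exactly. Their poses are not given: they have to be found in the camera images.
- station: Fixed grey plate 240x252x10 mm that carries two identical dovetail lanes side by side, 120 mm apart. Origin on the tray, midway between the lanes; +x: the way pallets slide in, away from the robot, within 17 degrees; y to the left, z up.
- lane_bearing: Dovetail lane of the bearing pallet, left or right on the plate. Origin on its floor (10 mm above the tray), mid-width, where a locked pallet's origin lies; station axes. Dark rails both sides, x = -60 to +76, tops 14 mm up, each with a brass strike 4 mm higher: upright face at x = 0, 20 mm ramp to the mouth. End stop x = 75 to 86, 16 mm high; low stop bar x = -152 to -144, 5 mm high.
- lane_seal: The other lane, same shape and axes, that of the seal pallet.
- pallet_bearing: Steel dovetail pallet 142x84x16 mm, some 0.85 kg, with a grey 62 mm bearing fixed on it, blue lip and catch; starts locked home. Origin mid-width on its underside; station axes. Spans x = -68 to +74; bearing centred at x = 42, top 32 mm up. Home: within 2 mm of x = 0 in its lane's frame; against the low stop bar: x = -76 mm.
- bearing_pad (a point): Centre of the top of the blue catch pad (16 x 36 mm) at rest; it does not follow the pad down. In the bearing pallet's frame x = -46, y = 0, 36 mm above its underside. Shut fingertips have free room from the lip's inner face (x = -60) to x = -25 mm there.
- bearing_lip (a point): Middle of the upright blue lip on the bearing pallet's mouth end: 8 mm thick (pallet x = -68 to -60), 60 mm wide, from 16 to 42 mm above the underside. Fingertips that hold the pad down can push its inner face to draw the pallet back.
- pallet_seal: The other pallet, same sizes and axes, some 0.7 kg, with a black 50 mm oil seal fixed on it, yellow lip and catch. Starts entered in the other lane, 48 to 72 mm short of home. Push its lip towards +x: over the last 20 mm the catch rides up the strikes (5 to 15 N with friction) and drops behind them in the last 1.5 mm, at the end stop.
- seal_lip (a point): Middle of the upright yellow lip on the seal pallet's mouth end: pallet x = -64, 8 mm thick, 60 mm wide, from 16 to 42 mm above the pallet's underside (26 to 52 mm above the tray).
- catch_bearing (a joint): Rocking catch of the bearing pallet, rad: 0 at rest, 0.45 fully pressed. Pressing the pad lifts the ears over the strikes: clear above 0.2 (pad 7 mm down); 10 mm is a good press, the travel ends at about 14. Sprung: 2 N to start, some 6 N at 10 mm. Must stay down over the first 25 mm of drawing back.
- catch_seal (a joint): Rocking catch of the seal pallet, same sizes: 0 at rest or clicked in, up to about 0.2 while it rides over the strikes, 0.45 fully pressed.
- loose_bearing: Loose ball bearing, 62 mm across, 16 mm high, on the tray right of the station; bystander. Origin mid-underside.
- paper_cup: Paper cup with a red and green band, 68 mm across, 80 mm high, on the tray right of the station; bystander. Origin mid-underside.
- loose_spanner: Combination spanner 191x32x9 mm on the tray left of the station, lying along it; bystander. Origin mid-underside.

How it is judged:
By the outcome, as a careful person would: the job done as asked, in the order asked, and still so for the second after the job is handed in, with the robot touching nothing.
It also fails if it takes over 45 s, if anything falls off the work surface, if the arm or the gripper's body presses on something with over 40 N, if the wrist force passes 120 N, or if a joint passes its speed limit or range.

## Working session

There is one attempt and no reset: what is moved stays moved. The work goes in short steps, Python scripts to look and compute and a tool call to move; the robot and the scene stay as the last step left them, time stands still between calls to the robot, and variables do not carry over. Pictures are saved under pics/ and viewed, and the job is handed in when it is done.

Besides the shell and the picture viewer there is one more tool, called after ">>>" by a JSON object that holds its "method" and its "body", one argument or row to a line. send_rows: Moves the arm, as the interface text tells. Shift numbers are shares of 0.025 m and turn numbers shares of 4 degrees, none past 1 either way. Its arguments: {"type":"object","properties":{"plan":{"type":"array"}},"required":["plan"]}

```bash
mkdir -p pics; ls; python3 - <<'E'
from workcell import env
import cv2,pickle
s=env.get_state(); print(s)
for n in("top","side"):
    d=env.snapshot(n); cv2.imwrite(f"pics/{n}0.png",d["image"][:,:,::-1]); pickle.dump(d,open(n+"0.pkl","wb"))
    print(n,d["camera_matrix"],d["rvec"],d["tvec"])
E
```

```text
pics
{'t': 0.0, 'joint_positions': array([ 6.65512009e+01,  1.18853703e+01,  8.84045574e+01, -3.06162206e-04,
        7.98405519e+01, -8.62398260e+00]), 'joint_velocities': array([ 0.05462897,  0.04078452, -0.06980724, -0.0235824 , -0.02902245,
       -0.05582188]), 'joint_efforts': array([-1.83130091e-03, -3.70864213e+01, -2.81420356e+01,  6.98676473e-02,
        3.58157011e-02, -1.30002049e-04]), 'eef_pos': array([0.1468195 , 0.55510542, 0.2042817 ]), 'tool_rot': array([[ 2.55862562e-01,  9.66712748e-01, -9.01378319e-04],
       [ 9.66710544e-01, -2.55863928e-01, -2.09132243e-03],
       [-2.25233825e-03, -3.36280812e-04, -9.99997407e-01]]), 'force': array([-0.04755013,  0.64815398,  0.13625909]), 'torque': array([-0.00955647,  0.03374676, -0.07239104]), 'width': 0.09419458608476601}
top [[449.28579156   0.         324.33358472]
 [  0.         449.28579156 195.03204976]
 [  0.           0.           1.        ]] [ 2.18613228 -2.16445901  0.13712814] [0.09717868 0.61115213 0.94876348]
side [[408.27559242   0.         319.58455179]
 [  0.         408.27559242 202.32260594]
 [  0.           0.           1.        ]] [ 2.26501182 -0.47127712  0.22831711] [-0.53196724  0.28645936  0.71901287]
```

View pics/top0.png

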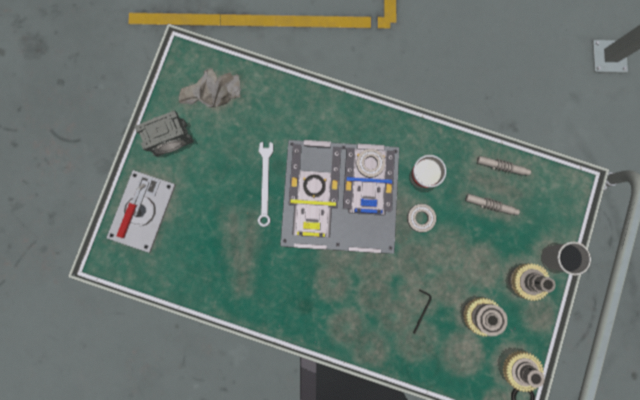

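View pics/side0.png

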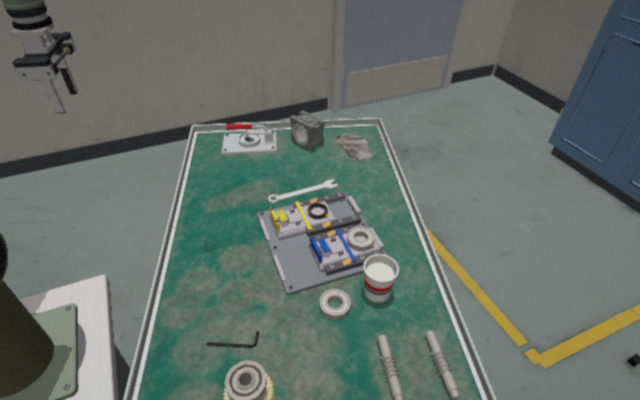

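```bash
cat > h.py <<'E'
import numpy as np,cv2,pickle
from workcell import env
def proj(d,P):
    return cv2.projectPoints(np.array(P,float).reshape(-1,3),d["rvec"],d["tvec"],d["camera_matrix"],None)[0][:,0]
def back(d,uv,z):
    R=cv2.Rodrigues(d["rvec"])[0]; K=d["camera_matrix"]; c=-R.T@d["tvec"]
    out=[]
    for u,v in np.array(uv,float).reshape(-1,2):
        r=R.T@np.linalg.solve(K,[u,v,1]); out.append(c+r*(z-c[2])/r[2])
    return np.array(out)
def crop(d,x0,y0,x1,y1,s,name):
    im=d["image"][y0:y1,x0:x1,::-1]
    cv2.imwrite(name,cv2.resize(im,None,fx=s,fy=s,interpolation=cv2.INTER_CUBIC))
E
python3 - <<'E'
from h import *
t=pickle.load(open("top0.pkl","rb"));s=pickle.load(open("side0.pkl","rb"))
crop(t,270,130,410,260,5,"pics/tc.png");crop(s,250,170,400,310,5,"pics/sc.png")
print(proj(t,[[.147,.555,.205],[0,0,0]]),proj(s,[[.147,.555,.205],[0,0,0]]))
print(back(t,[(287,141),(398,149),(395,253),(281,247)],.01))
E
```

```text
[[ 53.4937641  456.6968348 ]
 [370.35242904 484.44239684]] [[ 67.54838604 102.23007884]
 [ 17.51869235 364.98223349]]
[[ 0.73417622  0.18820576  0.01      ]
 [ 0.71909691 -0.06294637  0.01      ]
 [ 0.48552749 -0.05428818  0.01      ]
 [ 0.49648188  0.19716145  0.01      ]]
```

View pics/tc.png

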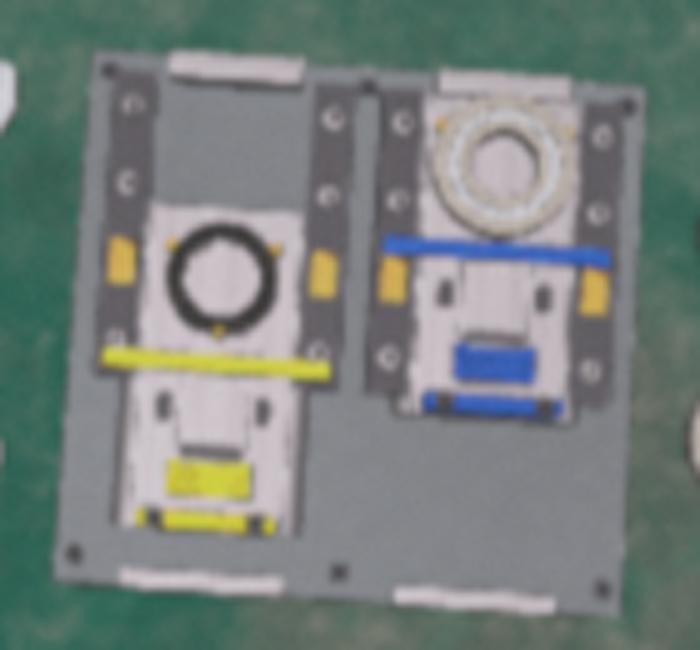

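View pics/sc.png

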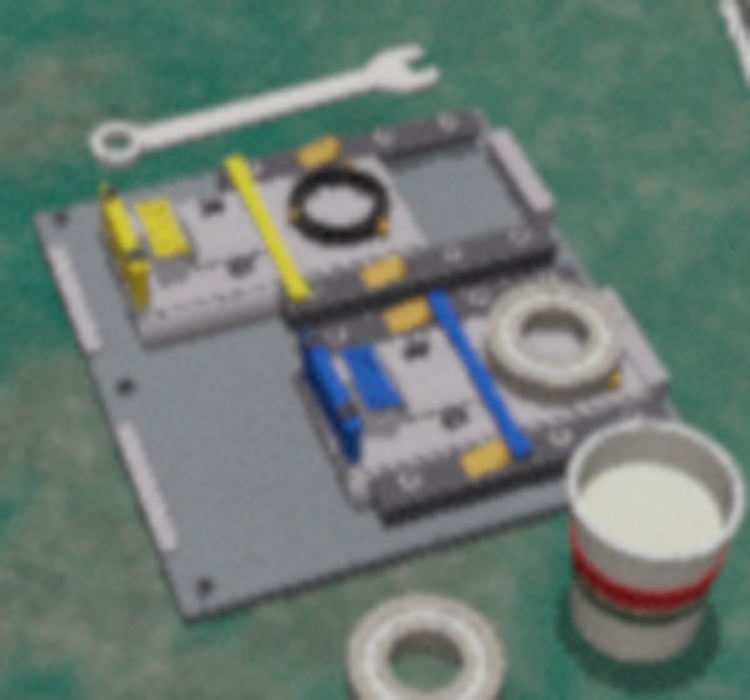

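```bash
cat > fit.py <<'E'
from h import *
from scipy.optimize import least_squares
t=pickle.load(open("top0.pkl","rb"));s=pickle.load(open("side0.pkl","rb"))
fx=lambda p,x0,y0:((np.array(p)+.5)/5-.5)+[x0,y0]
M=np.array([[80.5,60,26],[80.5,-60,26],[-148,60,15],[-148,-60,15],[42,-60,42]])/1e3
T=fx([(237,67),(506,84),(202,582),(475,600),(502,164)],270,130)
S=fx([(522,170),(637,335),(75,297),(147,486),(553,332)],250,170)
def W(p,M):
    c,si=np.cos(p[2]),np.sin(p[2]);return M@np.array([[c,-si,0],[si,c,0],[0,0,1]]).T+[p[0],p[1],0]
f=lambda p:np.r_[(proj(t,W(p,M))-T).ravel(),(proj(s,W(p,M))-S).ravel()]
r=least_squares(f,[.6,.07,0]);p=r.x
print("station",p,np.degrees(p[2]));print(r.fun.reshape(-1,2).round(1))
for d,g in((t,slice(0,10)),(s,slice(10,20))):
    q=least_squares(lambda p:(f(p)[g]),p).x;print(q,np.degrees(q[2]))
# seal pallet x : ring centre & lip & pad
g=lambda x:np.array([[x+42e-3,.06,.036],[x-.064,.06,.052],[x-.046,.06,.046],[x-.064,-.06,.052],[-.064,-.06,.052],[-.046,-.06,.046]])
TS=fx([(222,278),(205,520),(210,480)],270,130)
Q=least_squares(lambda x:(proj(t,W(p,g(x[0])[:3]))-TS).ravel(),[-.06]);print("seal x",Q.x,Q.fun)
for n,v in(("seal lip",(-.064+Q.x[0],.06,.052)),("bpad",(-.046,-.06,.046)),("blip",(-.064,-.06,.052))):
    w=W(p,np.array([v]));a=(proj(t,w)-[270,130]+.5)*5-.5;b=(proj(s,w)-[250,170]+.5)*5-.5;print(n,w,a,b)
E
python3 fit.py
```

```text
station [ 0.64390085  0.06549568 -0.05577209] -3.1955052523022425
[[-0.2 -0.3]
 [-0.2 -0.1]
 [-0.1 -0.1]
 [-0.2 -0.2]
 [ 0.6 -0.3]
 [-0.  -0.2]
 [-1.3  0.2]
 [-0.2  0.1]
 [-0.1  0.3]
 [ 0.7  0.2]]
[ 0.64344479  0.06547912 -0.0546985 ] -3.133993176305695
[ 0.64447008  0.06569237 -0.05729663] -3.282854802651978
seal x [-0.05824532] [-0.12635483 -0.02533422 -0.11721274  0.1801875  -0.51258745 -0.20859741]
seal lip [[0.5251902  0.13221673 0.052     ]] [[204.41393629 520.90093751]] [[122.17256594 227.496444  ]]
bpad [[0.59462779 0.00815316 0.046     ]] [[495.02514118 361.92629974]] [[371.22046933 377.54192799]]
blip [[0.57665577 0.00915654 0.052     ]] [[494.39774568 402.56541298]] [[332.04770056 378.81971027]]
```

```bash
cat > st.py <<'E'
import sys
from h import *
# station
p=np.array([.6439,.0655,-.05577])
c,si=np.cos(p[2]),np.sin(p[2]);R=np.array([[c,-si,0],[si,c,0],[0,0,1]])
Rt=R@np.array([[0,1,0],[1,0,0],[0,0,-1.]])
def show(tgt=None):
    s=env.get_state();q=R.T@(s["eef_pos"]-[p[0],p[1],0])
    print("t",round(s["t"],2),"station mm",(q*1e3).round(1),"F st",(R.T@s["force"]).round(1),"w",round(s["width"],4))
    print("rot err to do, tool, deg",np.degrees(cv2.Rodrigues(s["tool_rot"].T@Rt)[0]).ravel().round(2))
    if tgt is not None:
        w=R@(np.array(tgt)/1e3)+[p[0],p[1],0];print("tool delta/25mm",(s["tool_rot"].T@(w-s["eef_pos"])/.025).round(2))
if __name__=="__main__": show([float(a) for a in sys.argv[1:4]] if len(sys.argv)>3 else None)
E
python3 st.py -49 -60 100
```

```text
t 0.1 station mm [-523.5  461.2  204.4] F st [-0.2 -0.  -0.3] w 0.0939
rot err to do, tool, deg [ -0.03   0.11 -11.64]
tool delta/25mm [-16.58  22.8    4.2 ]
```

>>> {"method": "send_rows", "body": {
  "plan": [
    [0,0,0,0,0,0,-0.97],
    [0,0,0,0,0,0,-0.97],
    [0,0,0,0,0,0,-0.96],
    [0,0,0,0,0,0,0]
  ]
}}

```text
t: 0.43
eef_pos: [0.147, 0.5554, 0.2048]
tool_rot: [[0.055, 0.998, -0.001], [0.998, -0.055, -0.001], [-0.001, -0.0, -1.0]]
force: [0.1, 0.4, -0.7]
width: 0.0708
```

```bash
python3 st.py -49 -60 100
```

```text
t 0.43 station mm [-523.5  461.4  204.8] F st [ 0.   0.4 -0.7] w 0.0708
rot err to do, tool, deg [-0.02  0.07  0.03]
tool delta/25mm [-20.86  18.97   4.21]
```

>>> {"method": "send_rows", "body": {
  "plan": [
    [0,-0.83,0.76,0,0,0,0],
    [0,-0.83,0.76,0,0,0,0],
    [0,-0.83,0.76,0,0,0,0],
    [0,-0.83,0.76,0,0,0,0],
    [0,-0.83,0.76,0,0,0,0]
  ]
}}

```text
t: 0.85
eef_pos: [0.2365, 0.4457, 0.2051]
tool_rot: [[0.058, 0.998, -0.0], [0.998, -0.058, -0.001], [-0.001, -0.0, -1.0]]
force: [1.3, -0.2, 0.5]
width: 0.0375
```

>>> {"method": "send_rows", "body": {
  "plan": [
    [0,-0.83,0.76,0,0,0,0],
    [0,-0.83,0.76,0,0,0,0],
    [0,-0.83,0.76,0,0,0,0],
    [0,-0.83,0.76,0,0,0,0],
    [0,-0.83,0.76,0,0,0,0]
  ]
}}

```text
t: 1.27
eef_pos: [0.3256, 0.3367, 0.2052]
tool_rot: [[0.058, 0.998, -0.0], [0.998, -0.058, -0.0], [-0.0, -0.0, -1.0]]
force: [0.6, 1.3, 0.1]
width: 0.0038
```

>>> {"method": "send_rows", "body": {
  "plan": [
    [0,-0.83,0.76,0,0,0,0],
    [0,-0.83,0.76,0,0,0,0],
    [0,-0.83,0.76,0,0,0,0],
    [0,-0.83,0.76,0,0,0,0],
    [0,-0.83,0.76,0,0,0,0]
  ]
}}

```text
t: 1.68
eef_pos: [0.4147, 0.2278, 0.2053]
tool_rot: [[0.058, 0.998, -0.0], [0.998, -0.058, -0.0], [-0.0, -0.0, -1.0]]
force: [0.4, 0.2, 0.2]
width: 0.0004
```

>>> {"method": "send_rows", "body": {
  "plan": [
    [0,-0.83,0.76,0,0,0,0],
    [0,-0.83,0.76,0,0,0,0],
    [0,-0.83,0.76,0,0,0,0],
    [0,-0.83,0.76,0,0,0,0],
    [0,-0.83,0.76,0,0,0,0]
  ]
}}

```text
t: 2.1
eef_pos: [0.5037, 0.1189, 0.2052]
tool_rot: [[0.058, 0.998, -0.0], [0.998, -0.058, 0.0], [0.0, -0.0, -1.0]]
force: [1.0, 0.3, 0.4]
width: 0.0002
```

>>> {"method": "send_rows", "body": {
  "plan": [
    [0,-0.83,0.76,0,0,0,0],
    [0,-0.83,0.76,0,0,0,0],
    [0,-0.83,0.76,0,0,0,0],
    [0,-0.83,0.72,0,0,0,0],
    [0,0,0,0,0,0,0]
  ]
}}

```text
t: 2.52
eef_pos: [0.5758, 0.029, 0.205]
tool_rot: [[0.062, 0.998, 0.001], [0.998, -0.062, -0.002], [-0.002, 0.001, -1.0]]
force: [-0.3, 0.6, -0.1]
width: 0.0006
```

```bash
python3 st.py -49 -60 70
```

```text
t 2.52 station mm [-66.  -40.2 205. ] F st [-0.3  0.6 -0.1] w 0.0006
rot err to do, tool, deg [ 0.08  0.11 -0.37]
tool delta/25mm [-0.78  0.68  5.4 ]
```

>>> {"method": "send_rows", "body": {
  "plan": [
    [0,-0.4,0.34,0.5,0,0,-0.1],
    [0,-0.38,0.34,1,0,0,0],
    [0,0,0,1,0,0,0],
    [0,0,0,1,0,0,0],
    [0,0,0,0,0,0,0]
  ]
}}

```text
t: 2.93
eef_pos: [0.5842, 0.0135, 0.1117]
tool_rot: [[0.051, 0.999, -0.012], [0.999, -0.051, 0.002], [0.001, -0.012, -1.0]]
force: [-1.5, -0.0, 0.4]
width: 0.0005
```

```bash
python3 st.py -49 -60 50; python3 - <<'E'
from h import *
t=env.snapshot("top");s=env.snapshot("side")
crop(t,270,130,410,260,5,"pics/t1.png");crop(s,250,150,400,290,5,"pics/s1.png")
E
```

```text
t 2.93 station mm [-56.8 -55.3 111.7] F st [-1.5 -0.1  0.4] w 0.0005
rot err to do, tool, deg [-0.7  -0.06  0.28]
tool delta/25mm [-0.19  0.34  2.47]
```

View pics/s1.png

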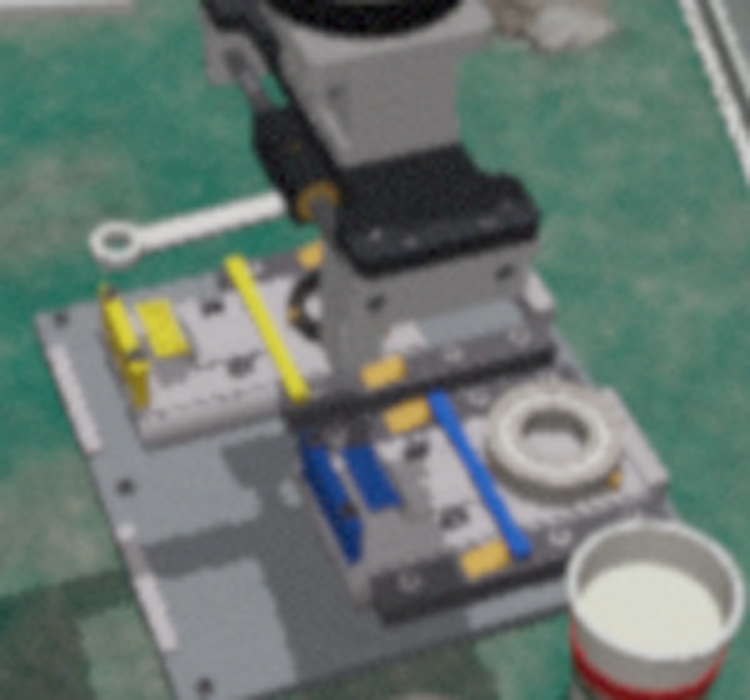

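View pics/t1.png

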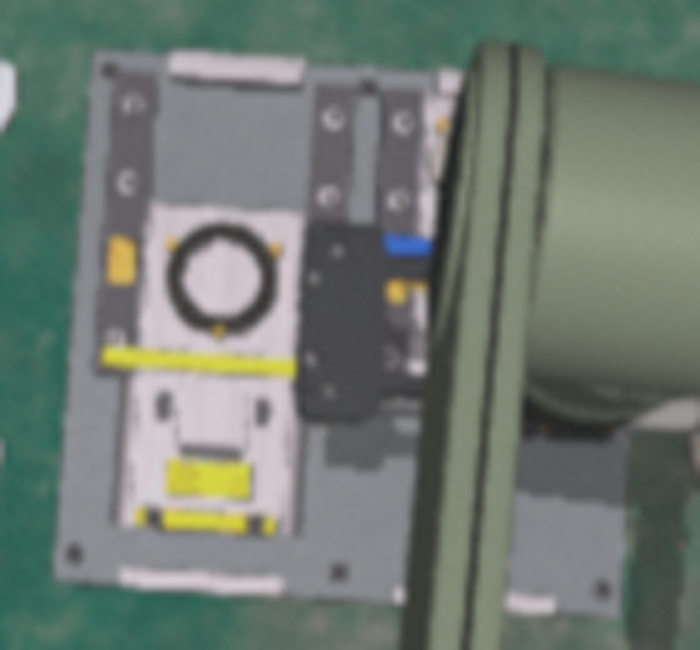

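```bash
python3 st.py -48.5 -60 49
```

```text
t 3.03 station mm [-52.9 -55.3 117. ] F st [0.4 0.1 0.4] w 0.0004
rot err to do, tool, deg [-0.19 -0.02  0.34]
tool delta/25mm [-0.19  0.18  2.72]
```

>>> {"method": "send_rows", "body": {
  "plan": [
    [0,-0.19,0.18,0.7,0,0,0.08],
    [0,0,0,0.7,0,0,0],
    [0,0,0,0.6,0,0,0],
    [0,0,0,0.4,0,0,0],
    [0,0,0,0,0,0,0]
  ]
}}

```text
t: 3.45
eef_pos: [0.5929, 0.0081, 0.0574]
tool_rot: [[0.055, 0.998, -0.002], [0.998, -0.055, 0.0], [0.0, -0.002, -1.0]]
force: [0.2, 0.1, -0.3]
width: 0.0007
```

>>> {"method": "send_rows", "body": {
  "plan": [
    [0,0,0,0,0,0,0],
    [0,0,0,0,0,0,0]
  ]
}}

```text
t: 3.62
eef_pos: [0.595, 0.0077, 0.0598]
tool_rot: [[0.055, 0.998, 0.003], [0.998, -0.055, -0.0], [-0.0, 0.003, -1.0]]
force: [-0.7, -0.5, -0.4]
width: 0.0001
```

```bash
python3 st.py -48.5 -60 49;python3 - <<'E'
from h import *
s=env.snapshot("side")
crop(s,290,190,390,280,7,"pics/s2.png")
E
```

```text
t 3.62 station mm [-45.6 -60.4  59.8] F st [-0.6 -0.5 -0.4] w 0.0001
rot err to do, tool, deg [0.18 0.01 0.05]
tool delta/25mm [ 0.02 -0.12  0.43]
```

View pics/s2.png

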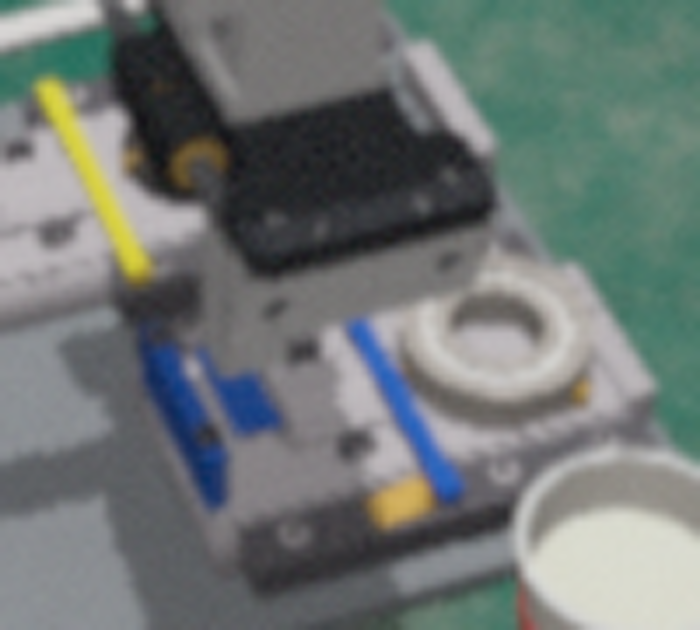

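>>> {"method": "send_rows", "body": {
  "plan": [
    [0,0.01,-0.1,0.1,0,0,0],
    [0,0,0,0.1,0,0,0],
    [0,0,0,0.1,0,0,0],
    [0,0,0,0.1,0,0,0],
    [0,0,0,0,0,0,0]
  ]
}}

```text
t: 4.08
eef_pos: [0.5907, 0.0081, 0.0473]
tool_rot: [[0.055, 0.998, -0.001], [0.998, -0.055, 0.0], [0.0, -0.001, -1.0]]
force: [-0.1, -0.2, 0.8]
width: 0.0005
```

```bash
python3 st.py -49 -60 36
```

```text
t 4.08 station mm [-49.9 -60.3  47.3] F st [-0.1 -0.2  0.8] w 0.0005
rot err to do, tool, deg [-0.05 -0.    0.04]
tool delta/25mm [0.01 0.04 0.45]
```

>>> {"method": "send_rows", "body": {
  "plan": [
    [0,0,0,0.12,0,0,0],
    [0,0,0,0.12,0,0,0],
    [0,0,0,0.12,0,0,0],
    [0,0,0,0.09,0,0,0],
    [0,0,0,0,0,0,0]
  ]
}}

```text
t: 4.5
eef_pos: [0.5905, 0.0081, 0.0374]
tool_rot: [[0.055, 0.998, -0.002], [0.999, -0.055, -0.0], [-0.0, -0.002, -1.0]]
force: [-4.0, -0.6, 7.0]
width: 0.0005
```

```bash
python3 st.py -49 -60 36
```

```text
t 4.5 station mm [-50.1 -60.3  37.4] F st [-4.  -0.8  7. ] w 0.0005
rot err to do, tool, deg [-0.1   0.01  0.06]
tool delta/25mm [0.01 0.05 0.06]
```

>>> {"method": "send_rows", "body": {
  "plan": [
    [0,0,0,0.07,0,0,0],
    [0,0,-0.08,0,0,0,0],
    [0,0,-0.12,0,0,0,0],
    [0,0,-0.12,0,0,0,0],
    [0,0,-0.12,0,0,0,0]
  ]
}}

```text
t: 4.92
eef_pos: [0.5834, 0.0083, 0.036]
tool_rot: [[0.055, 0.998, 0.007], [0.998, -0.055, -0.001], [-0.0, 0.007, -1.0]]
force: [5.1, 0.1, -0.1]
width: 0.0001
```

```bash
python3 st.py
```

```text
t 4.92 station mm [-57.3 -60.5  36. ] F st [ 5.1  0.4 -0.1] w 0.0001
rot err to do, tool, deg [0.43 0.02 0.03]
```

>>> {"method": "send_rows", "body": {
  "plan": [
    [0,0,0,0,0,0,0],
    [0,0,0,0,0,0,0]
  ]
}}

```text
t: 5.08
eef_pos: [0.5828, 0.0083, 0.036]
tool_rot: [[0.055, 0.998, 0.006], [0.998, -0.055, -0.001], [-0.0, 0.006, -1.0]]
force: [3.6, -0.2, 0.2]
width: 0.0002
```

```bash
python3 st.py;python3 - <<'E'
from h import *
s=env.snapshot("side")
crop(s,290,190,390,280,7,"pics/s3.png")
E
```

```text
t 5.08 station mm [-57.8 -60.5  36. ] F st [3.6 0.  0.2] w 0.0002
rot err to do, tool, deg [0.34 0.02 0.03]
```

View pics/s3.png

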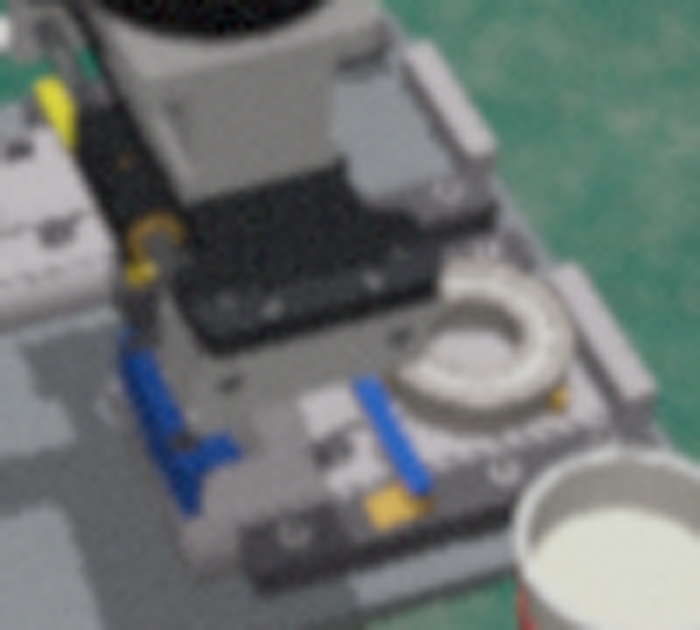

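>>> {"method": "send_rows", "body": {
  "plan": [
    [0,0,0,0.06,0,0,0],
    [0,0,-0.06,0.02,0,0,0],
    [0,0,-0.12,0,0,0,0],
    [0,0,-0.12,0,0,0,0],
    [0,0,-0.12,0,0,0,0]
  ]
}}

```text
t: 5.55
eef_pos: [0.5754, 0.0085, 0.0358]
tool_rot: [[0.055, 0.998, 0.012], [0.998, -0.055, -0.001], [-0.001, 0.012, -1.0]]
force: [8.9, 0.1, 4.5]
width: 0.0005
```

```bash
python3 st.py
```

```text
t 5.55 station mm [-65.2 -60.7  35.8] F st [8.9 0.6 4.5] w 0.0005
rot err to do, tool, deg [0.71 0.03 0.03]
```

>>> {"method": "send_rows", "body": {
  "plan": [
    [0,0,-0.12,0,0,0,0],
    [0,0,-0.12,0,0,0,0],
    [0,0,-0.12,0,0,0,0],
    [0,0,-0.12,0,0,0,0],
    [0,0,-0.12,0,0,0,0]
  ]
}}

```text
t: 5.97
eef_pos: [0.5605, 0.0093, 0.0358]
tool_rot: [[0.055, 0.998, 0.012], [0.998, -0.055, -0.001], [-0.001, 0.013, -1.0]]
force: [8.0, -0.8, 4.1]
width: 0.0003
```

>>> {"method": "send_rows", "body": {
  "plan": [
    [0,0,-0.12,0,0,0,0],
    [0,0,-0.12,0,0,0,0],
    [0,0,-0.12,0,0,0,0],
    [0,0,-0.12,0,0,0,0],
    [0,0,-0.12,0,0,0,0]
  ]
}}

```text
t: 6.38
eef_pos: [0.5456, 0.0101, 0.0358]
tool_rot: [[0.055, 0.998, 0.013], [0.998, -0.055, -0.001], [-0.001, 0.013, -1.0]]
force: [8.2, -0.2, 3.9]
width: 0.0005
```

```bash
python3 st.py;python3 - <<'E'
from h import *
s=env.snapshot("side")
crop(s,270,190,390,280,6,"pics/s4.png")
E
```

```text
t 6.38 station mm [-95.1 -60.8  35.8] F st [8.2 0.2 3.9] w 0.0005
rot err to do, tool, deg [0.72 0.04 0.02]
```

View pics/s4.png

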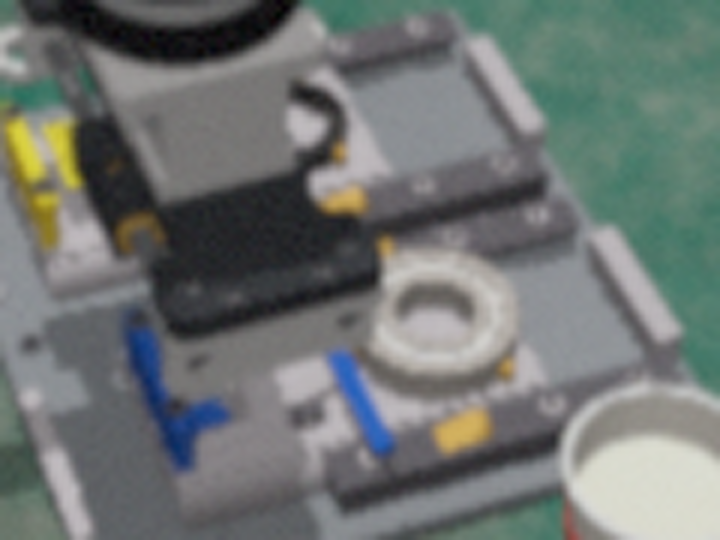

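>>> {"method": "send_rows", "body": {
  "plan": [
    [0,0,-0.12,0,0,0,0],
    [0,0,-0.12,0,0,0,0],
    [0,0,-0.12,0,0,0,0],
    [0,0,-0.12,0,0,0,0],
    [0,0,-0.12,0,0,0,0]
  ]
}}

```text
t: 6.85
eef_pos: [0.5307, 0.0109, 0.0358]
tool_rot: [[0.055, 0.998, 0.013], [0.998, -0.055, -0.001], [-0.001, 0.013, -1.0]]
force: [7.9, -0.3, 3.9]
width: 0.0005
```

>>> {"method": "send_rows", "body": {
  "plan": [
    [0,0,-0.12,0,0,0,0],
    [0,0,-0.12,0,0,0,0],
    [0,0,-0.12,0,0,0,0],
    [0,0,-0.12,0,0,0,0]
  ]
}}

```text
t: 7.18
eef_pos: [0.5188, 0.0115, 0.0358]
tool_rot: [[0.055, 0.998, 0.013], [0.998, -0.055, -0.001], [-0.001, 0.013, -1.0]]
force: [8.1, -1.1, 3.7]
width: 0.0008
```

>>> {"method": "send_rows", "body": {
  "plan": [
    [0,0,-0.08,0,0,0,0],
    [0,0,-0.08,0,0,0,0]
  ]
}}

```text
t: 7.35
eef_pos: [0.5148, 0.0117, 0.0358]
tool_rot: [[0.055, 0.998, 0.013], [0.998, -0.055, -0.002], [-0.001, 0.013, -1.0]]
force: [8.1, -0.5, 4.9]
width: 0.0001
```

```bash
python3 st.py
```

```text
t 7.35 station mm [-125.9  -60.9   35.8] F st [ 8.1 -0.1  4.9] w 0.0001
rot err to do, tool, deg [0.74 0.05 0.02]
```

>>> {"method": "send_rows", "body": {
  "plan": [
    [0,0,-0.06,0,0,0,0],
    [0,0,-0.06,0,0,0,0]
  ]
}}

```text
t: 7.52
eef_pos: [0.5145, 0.0118, 0.036]
tool_rot: [[0.056, 0.998, 0.019], [0.998, -0.056, -0.002], [-0.001, 0.019, -1.0]]
force: [16.2, -0.8, -5.2]
width: 0.0006
```

>>> {"method": "send_rows", "body": {
  "plan": [
    [0,0,-0.06,0,0,0,0],
    [0,0,0,0,0,0,0]
  ]
}}

```text
t: 7.68
eef_pos: [0.5142, 0.0118, 0.036]
tool_rot: [[0.056, 0.998, 0.022], [0.998, -0.056, -0.002], [-0.001, 0.022, -1.0]]
force: [16.6, -0.9, -6.1]
width: 0.0003
```

```bash
python3 st.py
```

```text
t 7.68 station mm [-126.5  -60.9   36. ] F st [16.6  0.1 -6.1] w 0.0003
rot err to do, tool, deg [ 1.25  0.03 -0.01]
```

>>> {"method": "send_rows", "body": {
  "plan": [
    [0,0,0.08,0,0,0,0],
    [0,0,0.06,0,0,0,0],
    [0,0,0,0,0,0,0]
  ]
}}

```text
t: 7.93
eef_pos: [0.5146, 0.0118, 0.0358]
tool_rot: [[0.055, 0.998, 0.014], [0.998, -0.055, -0.001], [-0.001, 0.014, -1.0]]
force: [9.5, -0.6, 3.7]
width: 0.0005
```

```bash
python3 st.py
```

```text
t 7.93 station mm [-126.1  -60.8   35.8] F st [ 9.5 -0.1  3.7] w 0.0005
rot err to do, tool, deg [0.79 0.04 0.02]
```

>>> {"method": "send_rows", "body": {
  "plan": [
    [0,0,0.08,0,0,0,0],
    [0,0,0,-0.3,0,0,0],
    [0,0,0,-0.5,0,0,0],
    [0,0,0,-1,0,0,0],
    [0,0,0,-1,0,0,0]
  ]
}}

```text
t: 8.35
eef_pos: [0.5071, 0.0128, 0.1018]
tool_rot: [[0.055, 0.998, -0.007], [0.998, -0.055, 0.001], [0.0, -0.007, -1.0]]
force: [0.8, 0.5, -0.5]
width: 0.0003
```

>>> {"method": "send_rows", "body": {
  "plan": [
    [0,0.9,-0.9,0,0,0,0],
    [0,0.9,-0.9,0,0,0,0],
    [0,0.9,-0.8,0,0,0,0],
    [0,0.9,0,0,0,0,0],
    [0,0.9,0,0,0,0,0]
  ]
}}

```text
t: 8.77
eef_pos: [0.4479, 0.1292, 0.1019]
tool_rot: [[0.055, 0.998, -0.004], [0.998, -0.055, -0.001], [-0.001, -0.004, -1.0]]
force: [0.1, -0.4, 0.0]
width: 0.0006
```

>>> {"method": "send_rows", "body": {
  "plan": [
    [0,0,0,0,0,0,0],
    [0,0,0,0,0,0,0]
  ]
}}

```text
t: 8.93
eef_pos: [0.4496, 0.1289, 0.1022]
tool_rot: [[0.052, 0.999, -0.003], [0.999, -0.052, -0.001], [-0.001, -0.003, -1.0]]
force: [0.5, 0.5, 0.2]
width: 0.0005
```

```bash
python3 st.py -150 60 50;python3 - <<'E'
from h import *
s=env.snapshot("side");t=env.snapshot("top")
pickle.dump((t,s),open("5.pkl","wb"))
crop(s,250,150,390,280,5,"pics/s5.png");crop(t,270,130,410,260,5,"pics/t5.png")
E
```

```text
t 8.93 station mm [-197.5   52.5  102.2] F st [0.4 0.5 0.2] w 0.0005
rot err to do, tool, deg [-0.15  0.05  0.2 ]
tool delta/25mm [0.3  1.91 2.08]
```

View pics/s5.png

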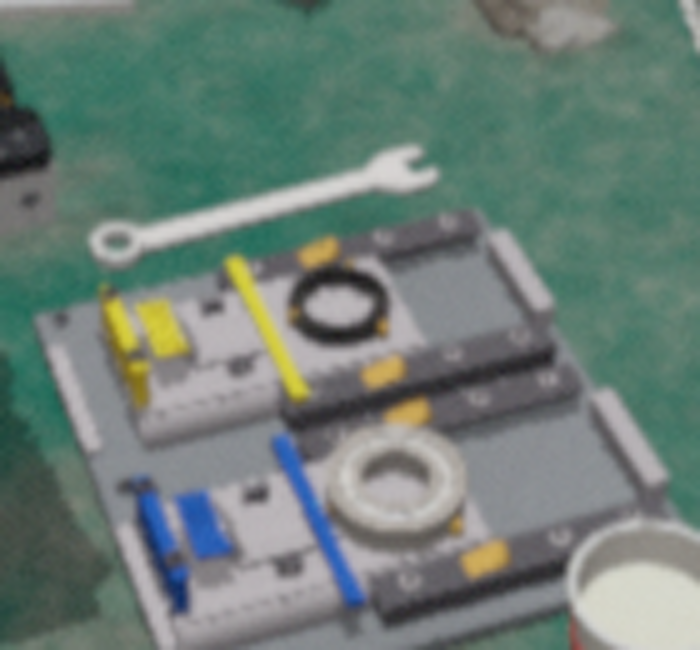

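View pics/t5.png

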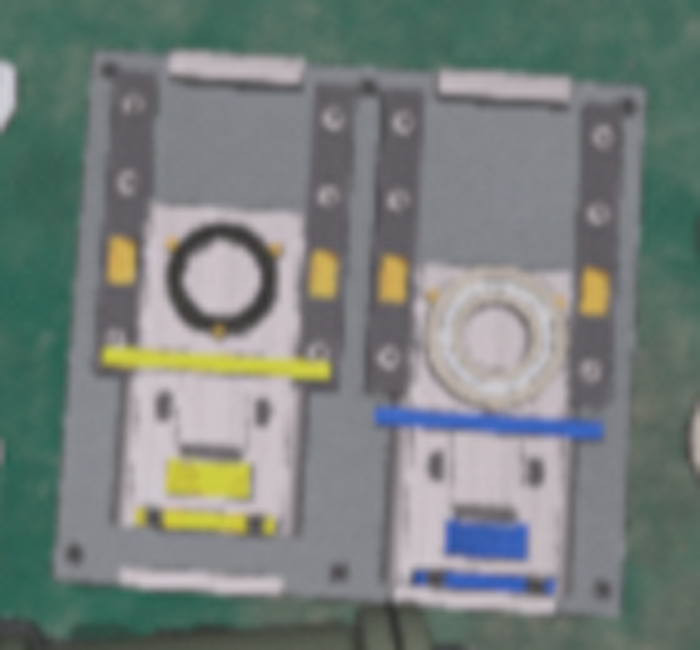

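>>> {"method": "send_rows", "body": {
  "plan": [
    [0,0.15,0.6,0.5,0,0,0.05],
    [0,0.15,0.6,0.8,0,0,0],
    [0,0,0.5,0.8,0,0,0],
    [0,0,0,0.6,0,0,0],
    [0,0,0,0.25,0,0,0]
  ]
}}

```text
t: 9.45
eef_pos: [0.4924, 0.1319, 0.0266]
tool_rot: [[0.06, 0.998, -0.005], [0.998, -0.06, -0.001], [-0.001, -0.005, -1.0]]
force: [-0.4, -0.1, -0.0]
width: 0.0002
```

>>> {"method": "send_rows", "body": {
  "plan": [
    [0,0,0,0,0,0,0],
    [0,0,0,0,0,0,0]
  ]
}}

```text
t: 9.62
eef_pos: [0.4933, 0.1327, 0.029]
tool_rot: [[0.059, 0.998, -0.001], [0.998, -0.059, -0.0], [-0.0, -0.001, -1.0]]
force: [0.7, 0.4, -0.5]
width: 0.0004
```

```bash
python3 st.py -134 60 28; python3 - <<'E'
from h import *
from st import R,p
t,s=pickle.load(open("5.pkl","rb"))
for x in(-76,-70):
    w=np.array([[x+42,-60,42],[x-64,-60,52],[x-46,-60,46]])/1e3@R.T+[p[0],p[1],0]
    print(x,((proj(t,w)-[270,130]+.5)*5-.5).round(0).tolist(),((proj(s,w)-[250,150]+.5)*5-.5).round(0).tolist())
E
```

```text
t 9.62 station mm [-154.1   58.7   29. ] F st [ 0.7  0.4 -0.5] w 0.0004
rot err to do, tool, deg [-0.08  0.02 -0.22]
tool delta/25mm [0.05 0.8  0.04]
-76 [[495.0, 335.0], [485.0, 581.0], [485.0, 539.0]] [[397.0, 477.0], [160.0, 525.0], [202.0, 524.0]]
-70 [[496.0, 321.0], [485.0, 567.0], [486.0, 525.0]] [[410.0, 473.0], [174.0, 522.0], [216.0, 520.0]]
```

>>> {"method": "send_rows", "body": {
  "plan": [
    [0,0.05,0.3,0,0,0,0],
    [0,0,0.3,0,0,0,-0.05],
    [0,0,0.16,0,0,0,0],
    [0,0,0.12,0,0,0,0],
    [0,0,0.12,0,0,0,0]
  ]
}}

```text
t: 10.03
eef_pos: [0.5134, 0.1337, 0.0293]
tool_rot: [[0.055, 0.998, -0.014], [0.999, -0.055, 0.0], [-0.001, -0.014, -1.0]]
force: [-15.4, 0.9, 12.4]
width: 0.0004
```

>>> {"method": "send_rows", "body": {
  "plan": [
    [0,0,0.12,0,0,0,0],
    [0,0,0.12,0,0,0,0],
    [0,0,0.12,0,0,0,0],
    [0,0,0.12,0,0,0,0],
    [0,0,0.12,0,0,0,0]
  ]
}}

```text
t: 10.45
eef_pos: [0.529, 0.1329, 0.0292]
tool_rot: [[0.054, 0.998, -0.011], [0.999, -0.054, -0.0], [-0.001, -0.011, -1.0]]
force: [-12.0, 0.3, 9.5]
width: 0.0003
```

```bash
python3 st.py -76 60 28
```

```text
t 10.45 station mm [-118.4   60.9   29.2] F st [-12.   -0.4   9.5] w 0.0003
rot err to do, tool, deg [-0.64  0.04  0.09]
tool delta/25mm [-0.04  1.7   0.03]
```

>>> {"method": "send_rows", "body": {
  "plan": [
    [0,0,0.12,-0.04,0,0,0],
    [0,0,0.12,-0.03,0,0,0],
    [0,0,0.12,0,0,0,0],
    [0,0,0.12,0,0,0,0],
    [0,0,0.12,0,0,0,0]
  ]
}}

```text
t: 10.87
eef_pos: [0.5477, 0.1317, 0.0304]
tool_rot: [[0.055, 0.998, -0.003], [0.998, -0.055, -0.0], [-0.0, -0.003, -1.0]]
force: [-7.1, 1.1, 0.4]
width: 0.0002
```

```bash
python3 st.py -76 60 28
```

```text
t 10.87 station mm [-99.7  60.7  30.4] F st [-7.1  0.7  0.4] w 0.0002
rot err to do, tool, deg [-0.2   0.01  0.05]
tool delta/25mm [-0.03  0.95  0.09]
```

Good; the friction fell. On over the strikes.

>>> {"method": "send_rows", "body": {
  "plan": [
    [0,0,0.12,0,0,0,0],
    [0,0,0.12,0,0,0,0],
    [0,0,0.12,0,0,0,0],
    [0,0,0.12,0,0,0,0],
    [0,0,0.12,0,0,0,0]
  ]
}}

```text
t: 11.28
eef_pos: [0.5624, 0.1309, 0.0305]
tool_rot: [[0.055, 0.998, -0.004], [0.998, -0.055, 0.0], [-0.0, -0.004, -1.0]]
force: [-6.0, -0.1, 0.4]
width: 0.0006
```

```bash
python3 st.py -76 60 28
```

```text
t 11.28 station mm [-85.   60.8  30.5] F st [-5.9 -0.4  0.4] w 0.0006
rot err to do, tool, deg [-0.23  0.01  0.05]
tool delta/25mm [-0.03  0.36  0.1 ]
```

>>> {"method": "send_rows", "body": {
  "plan": [
    [0,0,0.1,0,0,0,0],
    [0,0,0.1,0,0,0,0],
    [0,0,0.08,0,0,0,0],
    [0,0,0.06,0,0,0,0]
  ]
}}

```text
t: 11.62
eef_pos: [0.5711, 0.1304, 0.0308]
tool_rot: [[0.055, 0.998, -0.004], [0.998, -0.055, -0.0], [-0.0, -0.004, -1.0]]
force: [-9.9, 1.1, 4.4]
width: 0.0004
```

```bash
python3 st.py -76 60 28
```

```text
t 11.62 station mm [-76.3  60.7  30.8] F st [-10.    0.5   4.4] w 0.0004
rot err to do, tool, deg [-0.21  0.01  0.04]
tool delta/25mm [-0.03  0.01  0.11]
```

>>> {"method": "send_rows", "body": {
  "plan": [
    [0,0,0.06,0,0,0,0],
    [0,0,0.06,0,0,0,0]
  ]
}}

```text
t: 11.78
eef_pos: [0.5711, 0.1304, 0.0308]
tool_rot: [[0.055, 0.998, -0.011], [0.998, -0.055, -0.0], [-0.001, -0.01, -1.0]]
force: [-16.7, 0.4, 10.4]
width: 0.0007
```

```bash
python3 st.py -76 60 28
```

```text
t 11.78 station mm [-76.3  60.7  30.8] F st [-16.7  -0.5  10.4] w 0.0007
rot err to do, tool, deg [-0.6   0.04  0.05]
tool delta/25mm [-0.03  0.01  0.11]
```

>>> {"method": "send_rows", "body": {
  "plan": [
    [0,0,0.08,0,0,0,0],
    [0,0,0.08,0,0,0,0],
    [0,0,0,0,0,0,0]
  ]
}}

```text
t: 12.03
eef_pos: [0.571, 0.1304, 0.0308]
tool_rot: [[0.054, 0.998, -0.019], [0.999, -0.054, -0.0], [-0.001, -0.019, -1.0]]
force: [-24.4, 0.2, 17.5]
width: 0.0003
```

```bash
python3 st.py; python3 - <<'E'
from h import *
s=env.snapshot("side")
crop(s,270,165,390,255,6,"pics/s6.png")
E
```

```text
t 12.03 station mm [-76.4  60.7  30.8] F st [-24.4  -1.1  17.5] w 0.0003
rot err to do, tool, deg [-1.1   0.08  0.08]
```

View pics/s6.png

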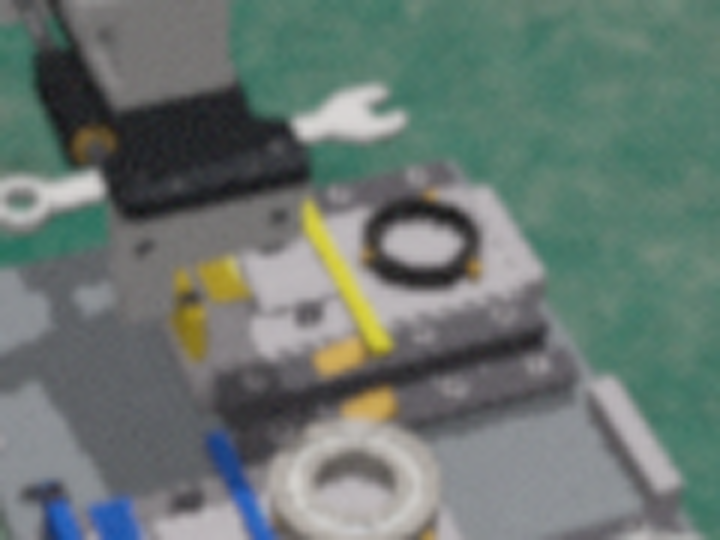

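>>> {"method": "send_rows", "body": {
  "plan": [
    [0,0,-0.2,0,0,0,0],
    [0,0,-0.4,0,0,0,0],
    [0,0,-0.6,0,0,0,0],
    [0,0,-0.6,-0.8,0,0,0],
    [0,0,-0.3,-1,0,0,0]
  ]
}}

```text
t: 12.5
eef_pos: [0.5258, 0.1327, 0.0752]
tool_rot: [[0.055, 0.998, -0.001], [0.998, -0.055, -0.0], [-0.0, -0.001, -1.0]]
force: [0.5, -0.2, 0.1]
width: 0.0007
```

>>> {"method": "send_rows", "body": {
  "plan": [
    [0,0.3,-0.9,-1,0,0,0],
    [0,0.8,-0.9,-1,0,0,0],
    [0,0.9,-0.8,0,0,0,0],
    [0,0.9,0,0,0,0,0],
    [0,0,0,0,0,0,0]
  ]
}}

```text
t: 12.92
eef_pos: [0.4687, 0.2124, 0.1289]
tool_rot: [[0.052, 0.999, 0.009], [0.999, -0.052, 0.004], [0.004, 0.009, -1.0]]
force: [0.4, 0.8, -0.1]
width: 0.0007
```

```bash
python3 st.py; python3 - <<'E'
from h import *
from st import R,p
s=env.snapshot("side");t=env.snapshot("top")
crop(s,250,150,390,280,5,"pics/s7.png");crop(t,270,130,410,260,5,"pics/t7.png")
for x,y,h in((0,60,36),(-76,-60,42)):
    w=np.array([[x+42,y,h],[x-64,y,52],[x-46,y,46]])/1e3@R.T+[p[0],p[1],0]
    print(x,((proj(t,w)-[270,130]+.5)*5-.5).round(0).tolist(),((proj(s,w)-[250,150]+.5)*5-.5).round(0).tolist())
E
```

```text
t 12.92 station mm [-183.1  136.9  128.9] F st [ 0.3  0.8 -0.1] w 0.0007
rot err to do, tool, deg [ 0.5  -0.23  0.22]
0 [[230.0, 146.0], [214.0, 384.0], [217.0, 343.0]] [[451.0, 272.0], [243.0, 298.0], [279.0, 299.0]]
-76 [[495.0, 335.0], [485.0, 581.0], [485.0, 539.0]] [[397.0, 477.0], [160.0, 525.0], [202.0, 524.0]]
```

View pics/s7.png

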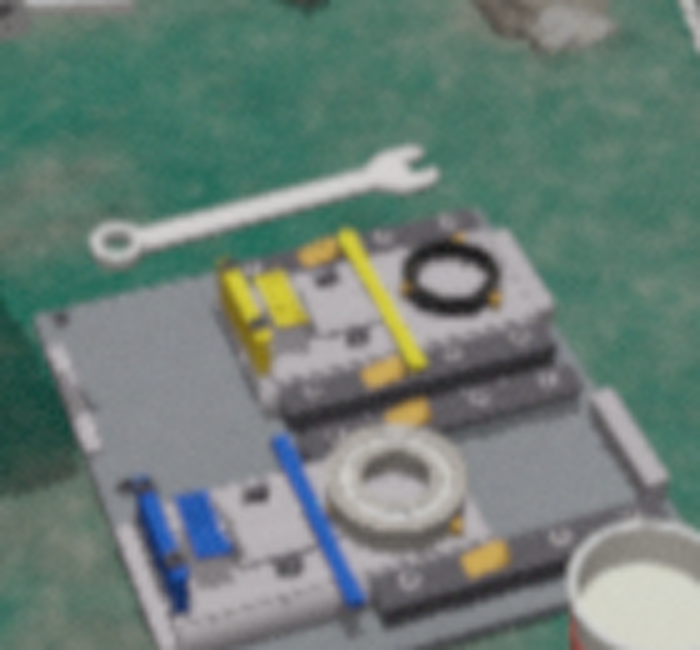

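View pics/t7.png

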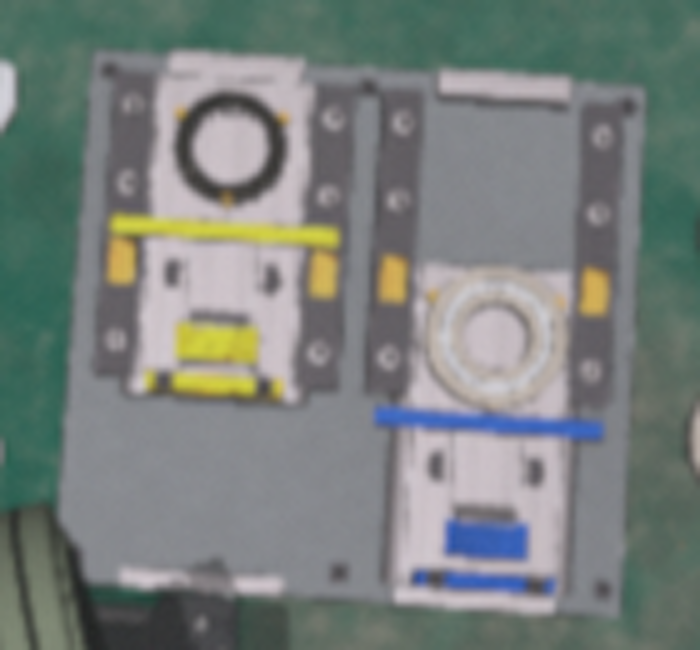

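```bash
python3 - <<'E'
from h import *
from st import R,p
t0=pickle.load(open("top0.pkl","rb"));s0=pickle.load(open("side0.pkl","rb"))
t=env.snapshot("top");s=env.snapshot("side")
def comps(d,lo,hi):
    m=cv2.inRange(cv2.cvtColor(d["image"],cv2.COLOR_RGB2HSV),lo,hi)
    n,l,st,c=cv2.connectedComponentsWithStats(m)
    for i in range(1,n):
        if st[i,4]>25:
            w=R.T@(back(d,[c[i]],.034)[0]-[p[0],p[1],0])*1e3
            if abs(w[0])<160 and abs(w[1])<130: print(" ",w.round(1),st[i,4])
B=((105,130,70),(130,255,255));Y=((24,150,100),(35,255,255))
for n,d,c in(("t0 blue",t0,B),("t yel",t,Y),("s0 blue",s0,B),("s yel",s,Y),("s blue",s,B),("s0 yel",s0,Y)): print(n);comps(d,*c)
E
```

```text
t0 blue
  [  4.1 -59.3  34. ] 107
  [-45.6 -60.7  34. ] 88
  [-64.1 -62.4  34. ] 45
t yel
  [ 4.8 57.  34. ] 86
  [-44.9  59.5  34. ] 83
  [-63.5  59.1  34. ] 41
s0 blue
  [  3.3 -63.7  34. ] 104
  [-62.  -53.3  34. ] 97
  [-42.3 -49.7  34. ] 75
s yel
  [ 3.5 53.9 34. ] 66
  [-61.4  66.3  34. ] 69
  [-42.   71.7  34. ] 48
s blue
  [-72.4 -65.6  34. ] 100
  [-138.9  -55.4   34. ] 83
  [-119.7  -51.    34. ] 76
s0 yel
  [-54.7  53.2  34. ] 65
  [-120.6   66.    34. ] 63
  [-101.3   71.1   34. ] 50
```

```bash
python3 -c "
from workcell import env
print(env.get_state()['t'],env.close_job())"
```

```text
the job is handed in; nothing more can be done
13.1167 None
```

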